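# Open the child-locked tablet caddy

### The job

Open the tablet caddy: with your fingertips press its red lock button all the way down through the thumb hole in the sliding lid, and while holding it down slide the lid past it, then push the lid on until it is fully open. Only press and push: pick nothing up, leave the loose things around it where they are, and finish with the hand clear.

Things in the scene. Friction and masses are not known exactly. Their poses are not given: they have to be found in the camera images.
- caddy: Cream plastic tablet caddy, 270 mm long (its x), 150 wide (y), 113.5 high, stuck to the ledge. Origin: centre of its underside at z 0, z up. The lid opens to its own +x, the way the grey chevrons on its fixed cream deck point. The deck (top z 96 mm) covers x -42 to 135 mm; the rest is the mouth. Runner lips on the long edges (|y| 59 to 75 mm, up to z 113.5 mm) hold the lid so it can only slide.
- lid (a joint): Blue sliding lid, underside z 101 mm, top z 107.5 mm. 0 = closed, 0.090 m = fully open at its stop; grows as it slides to the caddy's +x, with 1.5 N friction (about 3 N when it rests on the sprung button). A thumb hole goes through it, 40 mm long (caddy x -10 to 30 mm when closed) and 56 mm wide (y -28 to 28 mm), and travels with it.
- thumb_ridge (a point): On the lid: middle of the thumb hole's far (+x) edge, at the lid's top; caddy (30, 0, 107.5) mm when closed. A ridge 12 mm thick, 80 mm wide and 7 mm high stands along that edge just beyond this point: fingertips in the hole push against this edge and ridge to slide the lid to +x.
- lock_button (a joint): Travel of the red spring lock button: 0 = up, 0.012 m = fully down (2 N to start, 7 N fully down); springs up when let go. It stands in the fixed deck and does not move with the lid. Up, it blocks the thumb hole's near (-x) edge, so the lid cannot open; down 8.5 mm or more, the lid passes over it and from then on keeps it down.
- lock_button_top (a point): Centre of the top of the red round lock button, 32 mm across, seen in the thumb hole; at caddy (7, 0, 109.5) mm when up, 2 mm above the lid's top, and at z 97.5 mm when fully down.
- scoop: Bystander: white plastic measuring scoop standing beside the caddy, cup 44 mm across and 34 mm high, flat handle to 105 mm along its x. Origin under the cup's centre.
- teether: Bystander: yellow hard rubber teether ring lying flat beside the caddy, 72 mm across, 14 mm high. Origin at the centre of its underside.
- bowl_lower: Bystander: lower coral silicone bowl of the nested stack, 124 mm across, 50 mm high. Origin at the centre of its underside.
- bowl_upper: Bystander: upper coral silicone bowl, 108 mm across, 48 mm high, standing inside the lower. Origin at the centre of its underside.
- feeding_bottle: Bystander: empty whitish polypropylene bottle, 58 mm across, 150 mm high, upright. Origin at the centre of its underside.
- salve_jar: Bystander: small white jar with a green cap, 60 mm across, 55 mm high. Origin at the centre of its underside.

How it is judged:
On the way, in this order (a step that is already met when the one before it is completed fails the run):
1. the lock button is held down by the fingers while the lid is still closed (value of joint lock_button above 0.0085 m and value of joint lid below 0.008 m and contact force between the fingers and lock_button above 1 N), for 0.1 s.
2. the lid has slid past the button, which is down under it (value of joint lid above 0.02 m and value of joint lock_button above 0.006 m), for 0.05 s.
At the end, for the whole second after the job is handed in: The lid is open to within 6 mm of its 90 mm stop with the lock button under it, and the scoop, teether, bowls, bottle and jar are within 20 mm of where they stood (value of joint lid above 0.084 m and value of joint lock_button above 0.006 m and distance of each of scoop, teether, bowl_lower, bowl_upper, feeding_bottle, salve_jar from where it was at the start of the episode below 0.02 m); the robot touches nothing.
It fails at once if a bystander on the ledge is lifted, carried or shoved more than 20 mm (distance of any of scoop, teether, bowl_lower, bowl_upper, feeding_bottle, salve_jar from where it was at the start of the episode above 0.02 m).
It also fails if it takes over 35 s, if anything falls off the work surface, if the arm or the gripper's body presses on something with over 40 N, if the wrist force passes 120 N, or if a joint passes its speed limit or range.

### The arm

A 7-joint arm with a two-finger parallel gripper is mounted at the origin on the work surface. World frame = base frame: x ahead of the robot, y to its left, z up, the work surface at z = 0. Lengths are in m, angles in rad, forces in N, time in s.
With the tool pointing down it reaches from about 0.425 to 0.95 m from the base axis. Payload 16.7 kg.
Tool frame: the origin (TCP) lies midway between the tips of the shut fingers; the grasp point (between the pads) lies 19 mm behind it (ctrl.tcp_to_grasp is the z of the grasp point in the tool frame, in m); z points along the fingers, x is the direction in which the jaws open and shut, and the axes are right-handed (so a half turn about z gives the same grasp; the last joint's range is limited). The gripper opens to 94 mm and grips with 3 to 60 N. Pads are 16 mm wide; open, the fingers measure 119 mm over their backs; the gripper's body (75 mm by 177 mm) begins 78 mm behind the grasp point.
Start: joints at [1.079, 0.426, 0.074, 1.606, -0.034, 1.111, -0.067], TCP at [0.227, -0.636, 0.205] pointing down, gripper open.
Joint ranges: [-2.85, 2.85], [-0.5, 2.14], [-1.23, 1.37], [0.21, 2.46], [-1.02, 4.16], [0.16, 2.05], [-2.73, 2.73]. Speed limits (rad/s): [1.89, 1.89, 2.39, 2.39, 3.01, 3.01, 3.01].

### API

Orientations are given as [roll, pitch, yaw] about the fixed x, y, z axes, in that order (R = Rz(yaw) Ry(pitch) Rx(roll)).
In Python, from workcell import sensors, viewer, ctrl gives the robot as it stands.
- The arm moves only by the tool send_rows, never from a script. Its argument "rows" is one flat list of numbers, 7 for each row, row after row: the shift along the tool's x, y, z in cm, then the turn, a rotation vector about the tool's x, y, z in rad, then the opening, from 0 (shut) to 1 (fully open). In form: [tx, ty, tz, ax, ay, az, gripper, tx, ty, tz, ax, ay, az, gripper, ...]. A call has 1 to 5 rows; each row is the pose to reach, as a shift and turn from the pose commanded when the call began, along the tool's axes at that moment; what a row does not reach only later rows make up. A row lasts 1/12 s, in which the tool goes at most 41.7 mm and 7.16 degrees, less where a joint would pass 70% of its speed; a pose out of reach is approached as far as the arm can. A call with a gripper value outside its range is refused whole. The fingers move at their own pace and stop on an object; "squeeze" is the grip in N (left out, the last holds). Time passes only in rows, so rows that repeat a pose let the fingers close. It gives the time, the measured TCP pose, the force and the opening at its end, in the units of the state.
- sensors.observe(): the state, without advancing time (a new reading comes with each control period).
- viewer.capture(name): name is "scene" or "top"; returns the picture (480x640x3 uint8, red, green, blue); there is no depth.
- viewer.get_calibration(name): a dict with "K" (3x3 intrinsics, pixels), "camera_from_world" (4x4, takes a point from world to camera coordinates). Camera axes: x right, y up, looking along -z (the intrinsics and any distortion apply to the point x, -y, -z); pixel columns grow to the right and rows downward; lengths in m; the calibration is good to about 2 mm. A picture is of the moment at which its call begins. get_calibration takes no time and is no camera call.
- ctrl.close_job(): hands the job in, once; it reports no verdict.
The state is a dict: "time": time; "q": joint angles; "qvel": joint speeds; "tau": joint torques, N m; "tool_pos": TCP position; "tcp_rot": TCP orientation; "contact_force": force on the tool from outside, world axes, zero at the start; "ft_torque": the same for the moment, N m; "finger_gap": finger opening in m.
Only numpy, scipy, OpenCV 4.12 (cv2) and the standard library are available. Lean on these libraries where they do the work, as an engineer would, in place of code of your own. Each camera call takes 0.05 s, during which the arm holds its last target. There are 200 camera calls.

## Working session

There is one attempt and no reset: what is moved stays moved. The work goes in short steps, Python scripts to look and compute and a tool call to move; the robot and the scene stay as the last step left them, time stands still between calls to the robot, and variables do not carry over. Pictures are saved under pics/ and viewed, about 8 in all and at most 12, crops included, and the job is handed in when it is done.

Besides the shell and the picture viewer there is one more tool, called after "Request:" in YAML: its name, and indented under it one key for each argument. send_rows: Moves the arm, as the interface text tells. Its arguments: {"type":"object","properties":{"rows":{"type":"array","items":{"type":"number"}},"squeeze":{"type":"number"}},"required":["rows"]}

```bash
mkdir -p pics
python3 - <<'E'
from workcell import sensors, viewer, ctrl
import cv2,numpy as np
np.set_printoptions(precision=4,suppress=True)
for n in ("scene","top"):
    im=viewer.capture(n); cv2.imwrite(f"pics/{n}0.png",im[:,:,::-1])
    c=viewer.get_calibration(n); print(n,c)
print(sensors.observe(), ctrl.tcp_to_grasp)
E
```

```text
scene {'K': array([[487.4407,   0.    , 315.5908],
       [  0.    , 487.4407, 232.5879],
       [  0.    ,   0.    ,   1.    ]]), 'camera_from_world': array([[-0.3187,  0.9477, -0.0157,  0.1577],
       [-0.7748, -0.251 ,  0.5802,  0.3563],
       [ 0.546 ,  0.197 ,  0.8143, -1.7318],
       [ 0.    ,  0.    ,  0.    ,  1.    ]])}
top {'K': array([[474.8527,   0.    , 319.4081],
       [  0.    , 474.8527, 240.5302],
       [  0.    ,   0.    ,   1.    ]]), 'camera_from_world': array([[-0.002 , -1.    ,  0.0056,  0.0051],
       [ 0.9989, -0.0017,  0.0462, -0.5297],
       [-0.0462,  0.0057,  0.9989, -1.1584],
       [ 0.    ,  0.    ,  0.    ,  1.    ]])}
{'time': 0.1, 'q': array([ 1.0785,  0.4267,  0.0739,  1.6065, -0.0341,  1.1108, -0.0671]), 'qvel': array([-0.0004, -0.0018, -0.0004, -0.0028,  0.0004,  0.0005, -0.0024]), 'tau': array([  0.0078, -93.7472,   3.677 , -45.5041,  -0.0485,   0.017 ,
         0.0002]), 'tool_pos': array([ 0.2267, -0.6354,  0.2049]), 'tcp_rot': array([ 3.1415,  0.0011, -1.228 ]), 'contact_force': array([ 0.682 , -0.2349,  0.2544]), 'ft_torque': array([-0.03  ,  0.0338,  0.0126]), 'finger_gap': 0.09397434056202361} -0.0188
```

View pics/scene0.png

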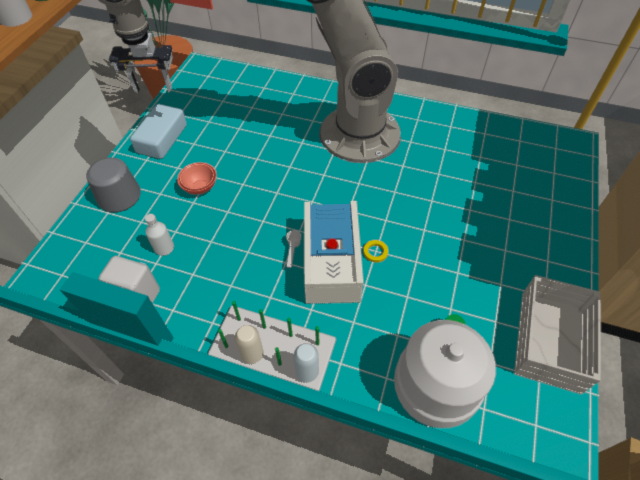

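View pics/top0.png

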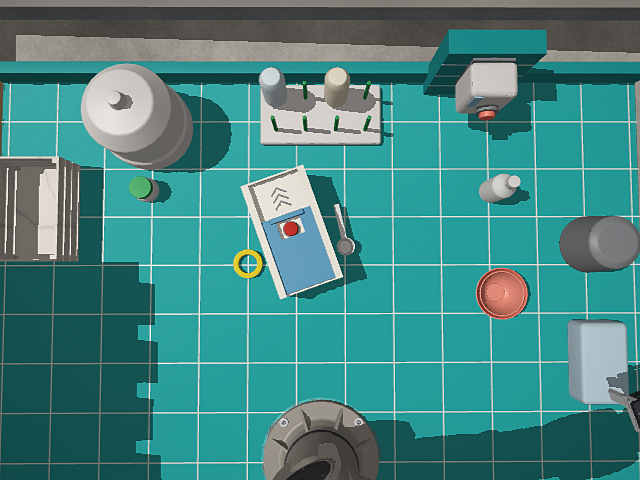

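The caddy's red button is at (332,244) in the scene view and (291,229) in the top view. The chevrons point away from the robot. The ring and the scoop stand on either side. Next I'll zoom in to measure.

Run:
```python
import cv2,numpy as np
a=cv2.imread("pics/top0.png")[155:305,230:365]; b=cv2.imread("pics/scene0.png")[190:320,280:400]
a=cv2.resize(a,None,fx=3,fy=3,interpolation=2); b=cv2.resize(b,None,fx=3,fy=3,interpolation=2)
h=max(a.shape[0],b.shape[0]); z=np.zeros((h,a.shape[1]+b.shape[1],3),np.uint8)
z[:a.shape[0],:a.shape[1]]=a; z[:b.shape[0],a.shape[1]:]=b; cv2.imwrite("pics/crop0.png",z); print(z.shape,a.shape)
for n in("top","scene"):
    im=cv2.imread(f"pics/{n}0.png"); h=cv2.cvtColor(im,cv2.COLOR_BGR2HSV)
    m=(((h[...,0]<6)|(h[...,0]>174))&(h[...,1]>150)&(h[...,2]>90)).astype(np.uint8)
    k,_,s,c=cv2.connectedComponentsWithStats(m); print(n,[(s[i],c[i].round(2)) for i in range(1,k) if s[i][4]>50])
```

```text
(450, 765, 3) (450, 405, 3)
top [(array([479, 111,  16,   9,  58], dtype=int32), array([487.33, 116.74])), (array([284, 222,  14,  14, 150], dtype=int32), array([290.44, 228.44])), (array([477, 268,  45,  51, 259], dtype=int32), array([493.01, 292.02]))]
scene [(array([171,   0,  41,   9, 205], dtype=int32), array([195.71,   2.51])), (array([178, 167,  37,  27, 139], dtype=int32), array([198.55, 186.25])), (array([326, 239,  12,  10,  93], dtype=int32), array([331.65, 243.61]))]
```

View pics/crop0.png

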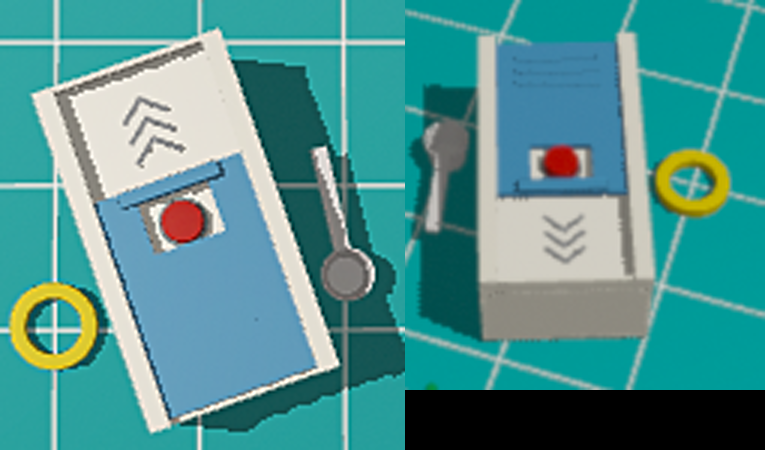

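The crop shows sharp caddy corners, with the far-left one at crop (33,94) in the top view and the front bottom ones at (481,338) and (648,338) in the scene view. I'll fit the pose to these.

Run:
```python
import numpy as np
from scipy.optimize import least_squares
from workcell import viewer
C={n:viewer.get_calibration(n) for n in("top","scene")}
def proj(n,P):
    T=C[n]["camera_from_world"];K=C[n]["K"];p=T[:3,:3]@P+T[:3,3];q=np.array([p[0],-p[1],-p[2]]);return (K@q/q[2])[:2]
H=113.5
t=lambda u,v:(230+(u+.5)/3-.5,155+(v+.5)/3-.5); s=lambda u,v:(280+(u-405+.5)/3-.5,190+(v+.5)/3-.5)
obs=[("top",(135,75,H),t(33,94)),("top",(135,-75,H),t(218,29)),("top",(-135,-75,H),t(338,368)),("top",(-135,75,H),t(153,433)),
("top",(7,0,109.5),(290.44,228.44)),("scene",(7,0,109.5),(331.65,243.61)),
("scene",(135,-75,H),s(480,284)),("scene",(135,75,H),s(655,278)),("scene",(-135,-75,H),s(478,33)),("scene",(-135,75,H),s(636,33)),
("scene",(135,-75,0),s(481,338)),("scene",(135,75,0),s(648,338))]
def W(p,m):
    c,s_=np.cos(p[2]),np.sin(p[2]);x,y,z=np.array(m)/1e3
    return np.array([p[0]+c*x-s_*y,p[1]+s_*x+c*y,p[3]+z])
f=lambda p,O=obs:np.concatenate([proj(n,W(p,m))-np.array(o) for n,m,o in O])
for O in (obs,[o for o in obs if o[0]=="top"],[o for o in obs if o[0]=="scene"]):
    g=(lambda p:f(np.r_[p,0],O)) if O is not obs else (lambda p:f(p,O))
    r=least_squares(g,[.55,.05,.3]+([0] if O is obs else []),loss="soft_l1"); print(r.x.round(4),np.degrees(r.x[2]).round(2)); print(g(r.x).reshape(-1,2).round(1).tolist())
    p=np.r_[r.x,0][:4]; print("btn",W(p,(7,0,109.5)),"ridge",W(p,(30,0,107.5)))
```

```text
[ 0.5463  0.0669  0.3373 -0.0016] 19.33
[[0.2, 0.1], [1.0, -0.0], [0.8, -0.7], [-0.6, 0.0], [0.4, -0.0], [0.6, -1.2], [0.0, -1.0], [0.1, -0.1], [0.7, 0.9], [-0.0, -0.1], [1.1, 1.4], [-0.2, 0.3]]
btn [0.55286814 0.0692544  0.10787396] ridge [0.57457176 0.07686706 0.10587396]
[0.5459 0.0677 0.3388] 19.41
[[-0.4, 0.2], [0.5, -0.0], [0.6, -0.6], [-0.9, 0.2], [0.0, 0.1]]
btn [0.55250746 0.07003328 0.1095    ] ridge [0.5742     0.07767748 0.1075    ]
[0.5476 0.0664 0.3376] 19.35
[[0.3, -1.2], [-0.3, -1.0], [-0.1, -0.1], [0.3, 0.8], [-0.3, -0.2], [0.7, 1.5], [-0.4, 0.4]]
btn [0.55420561 0.06873749 0.1095    ] ridge [0.57590695 0.07635667 0.1075    ]
```

Request:
send_rows:
  rows: [0,0,-4,0,0,0,0,0,0,-8,0,0,0,0,-3,-3,-8,0,0,0,0,-6,-6,-8,0,0,0,0,-8,-8,-8,0,0,0,0]

```text
time: 0.52
tool_pos: [0.2766, -0.531, 0.2857]
tcp_rot: [-3.141, -0.0, -1.227]
contact_force: [2.1, 0.1, -0.3]
finger_gap: 0.0641
```

Request:
send_rows:
  rows: [-3,-3,0,0,0,0,0,-6,-6,0,0,0,0,0,-9,-9,0,0,0,0,0,-12,-12,0,0,0,0,0,-14,-14,0,0,0,0,0]

```text
time: 0.93
tool_pos: [0.3611, -0.3513, 0.2855]
tcp_rot: [-3.141, 0.0, -1.226]
contact_force: [1.0, 0.2, 0.3]
finger_gap: 0.0305
```

Request:
send_rows:
  rows: [-3,-3,0,0,0,0,0,-6,-6,0,0,0,0,0,-9,-9,0,0,0,0,0,-12,-12,0,0,0,0,0,-14,-14,0,0,0,0,0]

```text
time: 1.35
tool_pos: [0.4457, -0.1724, 0.2856]
tcp_rot: [-3.141, 0.0, -1.226]
contact_force: [-0.2, -0.3, -0.7]
finger_gap: 0.001
```

Request:
send_rows:
  rows: [-3,-3,0,0,0,0,0,-6,-6,0,0,0,0,0,-9,-9,0,0,0,0,0,-12,-12,0,0,0,0,0,-14,-14,0,0,0,0,0]

```text
time: 1.77
tool_pos: [0.5304, 0.0067, 0.2855]
tcp_rot: [-3.141, 0.001, -1.226]
contact_force: [0.2, -0.1, -0.6]
finger_gap: 0.0004
```

Request:
send_rows:
  rows: [-2.6,-2.4,0,0,0,0.01,0,-5.2,-4.7,0,0,0,0.01,0,-5.2,-4.7,3.5,0,0,0.01,0,-5.2,-4.7,7,0,0,0.01,0,-5.2,-4.7,10,0,0,0.01,0]

```text
time: 2.18
tool_pos: [0.556, 0.0687, 0.1835]
tcp_rot: [3.141, 0.0, -1.237]
contact_force: [0.5, -0.2, -0.1]
finger_gap: 0.0007
```

Request:
send_rows:
  rows: [0,0,2,0,0,0,0,0,0,4,0,0,0,0,0,0,5,0,0,0,0,0,0,5,0,0,0,0,0,0,5,0,0,0,0]

```text
time: 2.6
tool_pos: [0.5566, 0.0681, 0.1358]
tcp_rot: [3.141, 0.0, -1.238]
contact_force: [0.1, -0.4, 0.4]
finger_gap: 0.0006
```

Run:
```python
from workcell import sensors, viewer
import cv2,numpy as np
A=[cv2.resize(viewer.capture(n)[r:r+120,c:c+120,::-1],(480,480),interpolation=2)[:,:390] for n,r,c in(("scene",185,280),("top",160,240))]
cv2.imwrite("pics/c1.png",np.hstack(A))
s=sensors.observe();p=s["tool_pos"];c,d=np.cos(.338),np.sin(.338);e=(p[:2]-[.5463,.0669])*1e3
print(s["time"],p,s["tcp_rot"],"caddy xy",c*e[0]+d*e[1],-d*e[0]+c*e[1],s["contact_force"])
```

```text
2.7 [0.55725944 0.06819146 0.13678352] [-3.13995240e+00 -2.89393571e-04 -1.23815177e+00] caddy xy 10.767598686729526 -2.4157749378875177 [-0.43581118  0.15292074  0.85831313]
```

View pics/c1.png

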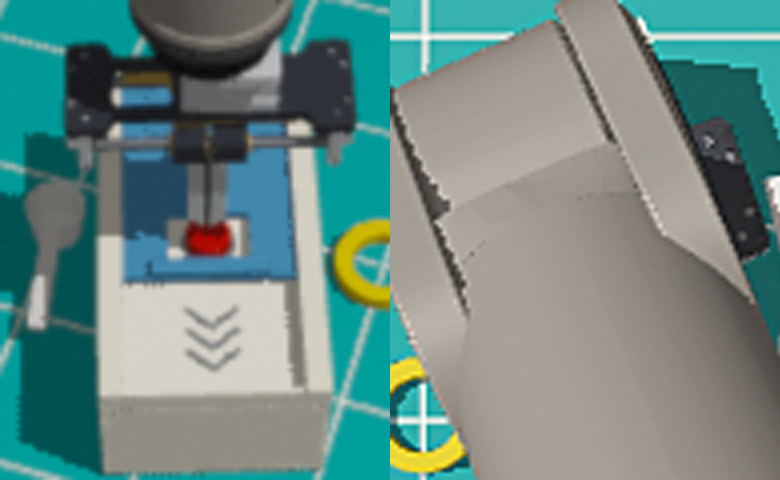

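The scene view shows the shut fingers right above the button at (208,235) in the crop. The arm hides the caddy in the top view. I'll nudge the hand 2 mm and press down.

Request:
send_rows:
  rows: [-0.2,-0.2,1,0,0,0,0,-0.2,-0.2,2,0,0,0,0,-0.2,-0.2,2.6,0,0,0,0,-0.2,-0.2,2.6,0,0,0,0]

```text
time: 3.03
tool_pos: [0.5573, 0.0706, 0.1081]
tcp_rot: [3.14, 0.0, -1.238]
contact_force: [-1.0, -1.2, 2.7]
finger_gap: 0.0005
```

Request:
send_rows:
  rows: [0,0,0.4,0,0,0,0,0,0,0.7,0,0,0,0,0,0,0.7,0,0,0,0]

```text
time: 3.28
tool_pos: [0.5577, 0.0706, 0.1022]
tcp_rot: [3.141, 0.0, -1.238]
contact_force: [-1.5, -0.2, 4.8]
finger_gap: 0.0007
```

Request:
send_rows:
  rows: [0,0,0.2,0,0,0,0,0,0,0.35,0,0,0,0,0,0,0.35,0,0,0,0,0,0,0.35,0,0,0,0]

```text
time: 3.62
tool_pos: [0.5577, 0.0706, 0.0993]
tcp_rot: [3.142, 0.0, -1.238]
contact_force: [-2.9, 0.8, 6.1]
finger_gap: 0.0005
```

Request:
send_rows:
  rows: [0,0,0.1,0,0,0,0,0,0,0.1,0,0,0,0,0,0,0.1,0,0,0,0,0,0,0.1,0,0,0,0]

```text
time: 3.95
tool_pos: [0.5577, 0.0706, 0.0983]
tcp_rot: [-3.142, -0.0, -1.238]
contact_force: [-3.6, -0.2, 6.6]
finger_gap: 0.0004
```

Request:
send_rows:
  rows: [0,-0.3,0,0,0,0,0,0,-0.6,0,0,0,0,0,0,-0.9,0,0,0,0,0,0,-1.2,0,0,0,0,0,0,-1.2,0,0,0,0,0]

```text
time: 4.37
tool_pos: [0.569, 0.0742, 0.0982]
tcp_rot: [3.141, -0.0, -1.238]
contact_force: [-2.4, -0.4, 6.9]
finger_gap: 0.0003
```

Request:
send_rows:
  rows: [0,-0.4,0,0,0,0,0,0,-0.8,0,0,0,0,0,0,-1.2,0,0,0,0,0,0,-1.6,0,0,0,0,0,0,-2,0,0,0,0,0]

```text
time: 4.78
tool_pos: [0.5875, 0.0808, 0.0979]
tcp_rot: [3.14, -0.0, -1.238]
contact_force: [-5.4, -0.2, 4.8]
finger_gap: 0.0005
```

Run:
```python
from workcell import sensors, viewer
import cv2,numpy as np
cv2.imwrite("pics/c2.png",cv2.resize(viewer.capture("scene")[185:305,280:400,::-1],(480,480),interpolation=2))
s=sensors.observe();p=s["tool_pos"];c,d=np.cos(.338),np.sin(.338);e=(p[:2]-[.5463,.0669])*1e3
print(s["time"],p,"caddy xy",c*e[0]+d*e[1],-d*e[0]+c*e[1],s["contact_force"])
```

```text
4.8333 [0.58822835 0.08097647 0.09793915] caddy xy 44.223803198051925 -0.6234556872779873 [-1.78385134 -1.73978332  2.54003506]
```

View pics/c2.png

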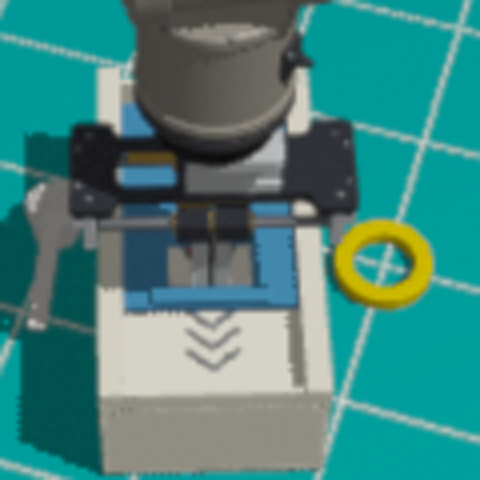

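The lid's near part has covered the button and the ridge moved to about (225,297), so the lid is roughly 22 mm open. I'll keep pushing.

Request:
send_rows:
  rows: [0,-0.6,0,0,0,0,0,0,-1.2,0,0,0,0,0,0,-1.8,0,0,0,0,0,0,-2.4,0,0,0,0,0,0,-3,0,0,0,0,0]

```text
time: 5.25
tool_pos: [0.6159, 0.0908, 0.0978]
tcp_rot: [3.14, 0.0, -1.238]
contact_force: [-5.5, -1.1, 2.7]
finger_gap: 0.0006
```

Request:
send_rows:
  rows: [0,-0.6,0,0,0,0,0,0,-1.2,0,0,0,0,0,0,-1.8,0,0,0,0,0,0,-2.4,0,0,0,0,0,0,-3,0,0,0,0,0]

```text
time: 5.67
tool_pos: [0.6442, 0.1008, 0.0978]
tcp_rot: [3.14, 0.0, -1.238]
contact_force: [-5.2, 1.1, 2.4]
finger_gap: 0.0003
```

Request:
send_rows:
  rows: [0,-0.2,0,0,0,0,0,0,-0.4,0,0,0,0,0,0,-0.6,0,0,0,0,0,0,-0.6,0,0,0,0,0]

```text
time: 6.0
tool_pos: [0.6501, 0.1028, 0.0978]
tcp_rot: [3.141, 0.0, -1.238]
contact_force: [-2.9, 1.1, 0.1]
finger_gap: 0.0006
```

Request:
send_rows:
  rows: [0,-0.15,0,0,0,0,0,0,-0.3,0,0,0,0,0,0,-0.3,0,0,0,0,0]

```text
time: 6.25
tool_pos: [0.6507, 0.1029, 0.0977]
tcp_rot: [3.137, 0.0, -1.238]
contact_force: [-19.6, -3.7, 11.8]
finger_gap: 0.0005
```

Request:
send_rows:
  rows: [0,-0.1,0,0,0,0,0,0,-0.2,0,0,0,0,0,0,-0.2,0,0,0,0,0]

```text
time: 6.5
tool_pos: [0.6509, 0.103, 0.0976]
tcp_rot: [3.133, -0.0, -1.238]
contact_force: [-31.1, -5.4, 21.3]
finger_gap: 0.0004
```

The force now rises while the tool stays put, so the lid is at its stop. I'll back off a little, lift, then move clear.

Request:
send_rows:
  rows: [0,0.5,0,0,0,0,0,0,1.0,0,0,0,0,0,0,1.0,0,0,0,0,0,0,1,-2,0,0,0,0,0,1,-5,0,0,0,0]

```text
time: 6.92
tool_pos: [0.6445, 0.1004, 0.1461]
tcp_rot: [3.138, 0.001, -1.238]
contact_force: [0.6, -1.0, -0.3]
finger_gap: 0.0004
```

Request:
send_rows:
  rows: [0,0,-4,0,0,0,0,0,0,-8,0,0,0,0,0,0,-12,0,0,0,0,4,0,-12,0,0,0,0,8,0,-12,0,0,0,0]

```text
time: 7.33
tool_pos: [0.6734, 0.0271, 0.2718]
tcp_rot: [-3.135, -0.001, -1.234]
contact_force: [0.9, -1.5, -1.7]
finger_gap: 0.0005
```

Request:
send_rows:
  rows: [4,0,0,0,0,0,0,8,0,0,0,0,0,0,12,0,0,0,0,0,0,16,0,0,0,0,0,0,16,0,0,0,0,0,0]

```text
time: 7.75
tool_pos: [0.7251, -0.1364, 0.2669]
tcp_rot: [3.14, -0.004, -1.248]
contact_force: [0.5, -0.9, -0.0]
finger_gap: 0.0003
```

Run:
```python
from workcell import sensors, viewer
import cv2,numpy as np
A=[viewer.capture(n)[:,:,::-1] for n in("scene","top")]
cv2.imwrite("pics/c3.png",np.hstack([cv2.resize(A[0][150:330,260:420],(480,540),interpolation=2)[:, :400],cv2.resize(A[1],(400,300)) if 0 else cv2.resize(A[1][150:330,220:380],(480,540),interpolation=2)[:, :400]]))
s=sensors.observe();print(s["time"],s["tool_pos"],s["contact_force"])
```

```text
7.85 [ 0.72442665 -0.12835709  0.26734626] [-1.41659496  0.08094552  0.53938547]
```

View pics/c3.png

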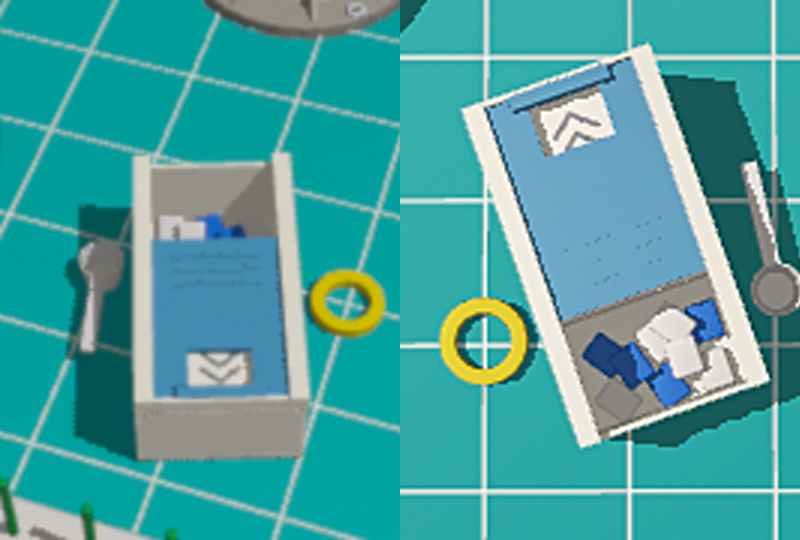

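The pictures show the lid fully forward with its ridge at the caddy's far end, and the button covered. The tablets show in the open mouth. The scoop and ring stand unchanged and the hand is clear.

```bash
python3 -c "
from workcell import ctrl
print(ctrl.close_job())"
```

```text
the job is handed in; nothing more can be done
None
```

The caddy is open and the job is handed in, with about 8 s of the 35 s used; handing in gave no verdict.

- **Pressing:** With the fingers shut, I pressed the red button down about 11 mm. The upward force reached 6.6 N, which fits the spring. I held it there before sliding.
- **Sliding:** I slid the lid over the button and pushed it to its stop. There the sideways force rose to about 31 N while the tool stayed put. I then backed off, lifted and moved the hand clear.
- **Final pictures:** They show the lid's ridge at the caddy's far end, the button covered by the lid and the mouth open. The scoop and ring look unmoved. The bowls, bottle and jar were outside these last crops, but the hand passed well above their level and I felt no contact on the way.
- **Not measured:** I judged the final lid opening from the stop and the pictures rather than measuring it separately. The two cameras' caddy positions agreed to about 2 mm. No check failed.

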